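# Line up the filter capacitors on a power supply chassis

### The job

Fit out the power supply's chassis plate: stand the four blue can capacitors on its four round rubber seats in order of height, the tallest on the seat beside the rectifier (the black finned block with a silver square on top, at one end of the plate), stepping down to the shortest at the far end. Each should stand upright in the middle of its seat; set them down rather than dropping them, and do not knock any over. Leave the little green circuit board where it is.

Things in the scene. Friction and masses are not known exactly. Their poses are not given: they have to be found in the camera images.
- cap_110_mid (a point): The tallest of the four blue can capacitors: an upright plain cylinder, diameter 40, 110 tall without its two brass screw terminals, which stand another 6 on top (4 mm either side of a point 7.5 from the axis). Loose, stands free on its flat base on the grey bench mat (2 mm thick); the four differ only in height. This point: on the axis, 55 above the base; its z axis points up the can.
- cap_90_mid (a point): The second tallest of the four blue can capacitors: an upright plain cylinder, diameter 40, 90 tall without its two brass screw terminals, which stand another 6 on top (4 mm either side of a point 7.5 from the axis). Loose, stands free on its flat base on the grey bench mat (2 mm thick); the four differ only in height. This point: on the axis, 45 above the base; its z axis points up the can.
- cap_70_mid (a point): The third tallest of the four blue can capacitors: an upright plain cylinder, diameter 40, 70 tall without its two brass screw terminals, which stand another 6 on top (4 mm either side of a point 7.5 from the axis). Loose, stands free on its flat base on the grey bench mat (2 mm thick); the four differ only in height. This point: on the axis, 35 above the base; its z axis points up the can.
- cap_50_mid (a point): The shortest of the four blue can capacitors: an upright plain cylinder, diameter 40, 50 tall without its two brass screw terminals, which stand another 6 on top (4 mm either side of a point 7.5 from the axis). Loose, stands free on its flat base on the grey bench mat (2 mm thick); the four differ only in height. This point: on the axis, 25 above the base; its z axis points up the can.
- seat_1_top (a point): A fixed flat black rubber seat, a disc 60 mm in diameter, 4 thick, with no rim, on the bare aluminium chassis plate (500 by 120, 3 thick, lying on the bench; seat tops are 7 above the bench). Seat 1 of four equal seats in a straight row 80 apart, numbered 1 to 4 along the plate from its right-hand end as the robot sees it. This point: centre of the seat's top face; y axis along the row towards seat 4, x axis across the plate away from the robot, z up.
- seat_2_top (a point): A fixed flat black rubber seat, a disc 60 mm in diameter, 4 thick, with no rim, on the bare aluminium chassis plate (500 by 120, 3 thick, lying on the bench; seat tops are 7 above the bench). Seat 2 of four equal seats in a straight row 80 apart, numbered 1 to 4 along the plate from its right-hand end as the robot sees it. This point: centre of the seat's top face; y axis along the row towards seat 4, x axis across the plate away from the robot, z up.
- seat_3_top (a point): A fixed flat black rubber seat, a disc 60 mm in diameter, 4 thick, with no rim, on the bare aluminium chassis plate (500 by 120, 3 thick, lying on the bench; seat tops are 7 above the bench). Seat 3 of four equal seats in a straight row 80 apart, numbered 1 to 4 along the plate from its right-hand end as the robot sees it. This point: centre of the seat's top face; y axis along the row towards seat 4, x axis across the plate away from the robot, z up.
- seat_4_top (a point): A fixed flat black rubber seat, a disc 60 mm in diameter, 4 thick, with no rim, on the bare aluminium chassis plate (500 by 120, 3 thick, lying on the bench; seat tops are 7 above the bench). Seat 4 of four equal seats in a straight row 80 apart, numbered 1 to 4 along the plate from its right-hand end as the robot sees it. This point: centre of the seat's top face; y axis along the row towards seat 4, x axis across the plate away from the robot, z up.
- rectifier_mid (a point): The rectifier, fixed to one end of the chassis plate in line with the seats, its centre 80 beyond the centre of the end seat: a black finned heat sink 80 by 46 mm (46 along the row) with a square silver module on top, 50 high in all over the plate. It may be at either end (beyond seat 1 or beyond seat 4); the low white terminal strip is then at the other. This point: its middle, 21 above the plate.
- board_mid (a point): A small green circuit board on four brass pillars, 50 by 70 mm, 20 high, loose, standing among the capacitors on the mat; not to be disturbed. This point: its centre, 10 above its feet.

How it is judged:
At the end, for the whole second after the job is handed in: Counting from the rectifier's end, the seats carry the 110, 90, 70 and 50 mm capacitors, each with its axis within 12 mm of the seat's centre, its base down on the seat (within 4 mm in height), upright within 0.1 rad, at rest and released (angle between each of cap_110_mid, cap_90_mid, cap_70_mid, cap_50_mid's own z axis and vertical below 0.1 rad and linear speed of each of cap_110, cap_90, cap_70, cap_50 below 0.02 m/s and contact force between each of cap_110, cap_90, cap_70, cap_50 and the fingers below 0.1 N and ((y of rectifier_mid in the frame of seat_1_top above 0 m and horizontal distance between cap_110_mid and seat_4_top below 0.012 m and z of cap_110_mid in the frame of seat_4_top between 0.051 and 0.059 m and horizontal distance between cap_90_mid and seat_3_top below 0.012 m and z of cap_90_mid in the frame of seat_3_top between 0.041 and 0.049 m and horizontal distance between cap_70_mid and seat_2_top below 0.012 m and z of cap_70_mid in the frame of seat_2_top between 0.031 and 0.039 m and horizontal distance between cap_50_mid and seat_1_top below 0.012 m and z of cap_50_mid in the frame of seat_1_top between 0.021 and 0.029 m) or (y of rectifier_mid in the frame of seat_1_top below 0 m and horizontal distance between cap_110_mid and seat_1_top below 0.012 m and z of cap_110_mid in the frame of seat_1_top between 0.051 and 0.059 m and horizontal distance between cap_90_mid and seat_2_top below 0.012 m and z of cap_90_mid in the frame of seat_2_top between 0.041 and 0.049 m and horizontal distance between cap_70_mid and seat_3_top below 0.012 m and z of cap_70_mid in the frame of seat_3_top between 0.031 and 0.039 m and horizontal distance between cap_50_mid and seat_4_top below 0.012 m and z of cap_50_mid in the frame of seat_4_top between 0.021 and 0.029 m))); the robot touches nothing.
It fails at once if a capacitor is knocked over or tipped by more than about 45 degrees (angle between any of cap_110_mid, cap_90_mid, cap_70_mid, cap_50_mid's own z axis and vertical above 0.8 rad).
It fails at once if a capacitor is dropped: it moves faster than 0.7 m/s untouched by the fingers (a fall of about 25 mm) ((linear speed of cap_110 above 0.7 m/s and contact force between cap_110 and the fingers below 0.05 N) or (linear speed of cap_90 above 0.7 m/s and contact force between cap_90 and the fingers below 0.05 N) or (linear speed of cap_70 above 0.7 m/s and contact force between cap_70 and the fingers below 0.05 N) or (linear speed of cap_50 above 0.7 m/s and contact force between cap_50 and the fingers below 0.05 N)).
It fails at once if the green circuit board is moved by more than 20 mm (distance of board_mid from where it was at the start of the episode above 0.02 m).
It also fails if it takes over 112 s, if anything falls off the work surface, if the arm or the gripper's body presses on something with over 40 N, if the wrist force passes 120 N, or if a joint passes its speed limit or range.

### The arm

A 6-joint arm with a two-finger parallel gripper is mounted at the origin on the work surface. World frame = base frame: x ahead of the robot, y to its left, z up, the work surface at z = 0. Lengths are in m, angles in rad, forces in N, time in s.
With the tool pointing down it reaches from about 0.35 to 0.725 m from the base axis. Payload 4.3 kg.
Tool frame: the origin (TCP) lies midway between the tips of the shut fingers; the grasp point (between the pads) lies 19 mm behind it; z points along the fingers, y is the line along which they close (so a half turn about z gives the same grasp; the last joint's range is limited). The gripper opens to 85 mm and grips with 20 to 120 N. Pads are 22 mm wide; open, the fingers measure 114 mm over their backs; the gripper's body (76 mm by 85 mm) begins 54 mm behind the grasp point. The pads swing forward as they close: fully open they stand 13 mm farther back than shut.
Start: joints at [1.212, 0.377, 0.081, 1.274, 0, 1.46], TCP at [0.142, 0.557, 0.198] pointing down, gripper open.
Joint ranges: [-2.72, 2.72], [-0.84, 1.66], [-1.02, 1.22], [-1.77, 2.12], [-1.37, 1.28], [-3.14, 3.14]. Speed limits (rad/s): [2.57, 2.57, 3.14, 3.14, 3.14, 3.14].

### API

Orientations are given as a 3x3 rotation matrix whose columns are the frame's x, y, z axes.
In Python, from station import manip gives the robot as it stands. Calls block until the motion is done:
- manip.reach(position, orientation): joint-space move of the TCP to a pose.
- manip.line_to(position, orientation=None, max_speed=0.15, max_force=None): straight line of the TCP; orientation=None keeps the orientation; max_speed is the mean speed in m/s. With max_force (N) it stops when the force on the tool has changed by that much, and returns True; else False.
- manip.goto_joints(angles): joint-space move.
- manip.grip(opening, grasp_force=None): opening from 0.0 (shut) to 1.0 (fully open); grasp_force is the grip in N (None keeps the last); returns when the fingers have stopped.
- manip.pause(seconds).
- manip.solve_ik(position, orientation): joint angles nearest the present ones, or None.
- manip.get_image(name): name is "scene" or "top"; returns a dict with "img" (400x640x3 uint8, blue, green, red), "z_map" (400x640 float32, m along the optical axis (not along the pixel's ray), 0 where there is no reading), "K" (3x3 intrinsics, pixels), "view" (4x4, takes a point from world to camera coordinates). Camera axes: x right, y down, z forward; pixel columns grow to the right and rows downward; lengths in m; the calibration is good to about 2 mm. A picture is of the moment at which its call begins.
A pose or a line that the arm cannot do raises manip.MotionError and nothing moves.
- manip.hand_in(): hands the job in; it is judged then, once.
Readings, each from a call of its own:
- manip.get_clock(): time.
- manip.get_q(): joint angles.
- manip.get_dq(): joint speeds.
- manip.get_tau(): joint torques, N m.
- manip.get_tcp_pos(): TCP position.
- manip.get_tool_rot(): TCP orientation.
- manip.get_force(): force on the tool from outside, world axes, zero at the start.
- manip.get_wrist_torque(): the same for the moment, N m.
- manip.get_finger_gap(): opening from 0.0 (shut) to 1.0 (fully open).
- manip.get_gripper_force(): force on a finger pad.
Only numpy, scipy, OpenCV 4.12 (cv2) and the standard library are available. Lean on these libraries where they do the work, as an engineer would, in place of code of your own. Each camera call takes 0.05 s, during which the arm holds its last target. There are 200 camera calls.

## Working session

There is one attempt and no reset: what is moved stays moved. The work goes in short steps, each a Python script; the robot and the scene stay as the last script left them, time stands still between calls to the robot, and variables do not carry over. Pictures are saved under pics/ and viewed, at most 14 in all, crops included, and the job is handed in when it is done.

```bash
mkdir -p pics; ls
python3 - <<'E'
from station import manip
import cv2,numpy as np,pickle
for n in("top","scene"):
    d=manip.get_image(n); cv2.imwrite(f"pics/{n}0.png",d["img"]); pickle.dump(d,open(n+".pkl","wb"))
    V=d["view"]; print(n,d["K"].tolist(),(-V[:3,:3].T@V[:3,3]).round(3),V[:3,:3].round(3).tolist())
print(manip.get_clock(),manip.get_tool_rot())
E
```

```text
pics
top [[431.90251952384256, 0.0, 313.86901715499584], [0.0, 431.90251952384256, 200.3209241551146], [0.0, 0.0, 1.0]] [0.358 0.021 1.056] [[0.02, -0.999, 0.038], [-0.981, -0.027, -0.193], [0.194, -0.034, -0.98]]
scene [[492.85080664199205, 0.0, 314.26825406496874], [0.0, 492.85080664199205, 194.51524318160872], [0.0, 0.0, 1.0]] [1.029 0.421 0.828] [[-0.674, 0.738, -0.002], [0.573, 0.522, -0.632], [-0.465, -0.427, -0.775]]
0.1 [[-9.69202821e-01  2.46263093e-01 -6.16402090e-04]
 [ 2.46263811e-01  9.69201224e-01 -1.76715512e-03]
 [ 1.62232575e-04 -1.86452925e-03 -9.99998249e-01]]
```

View pics/top0.png

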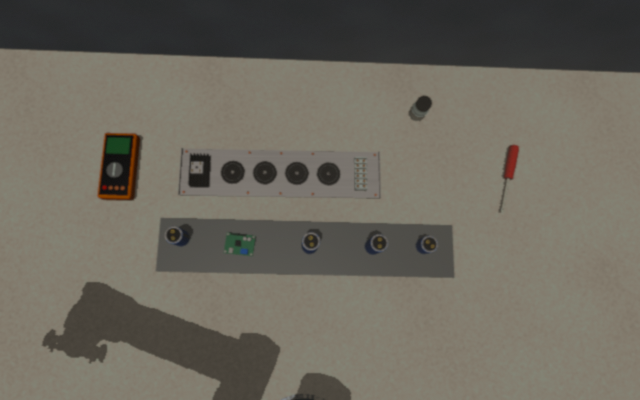

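View pics/scene0.png

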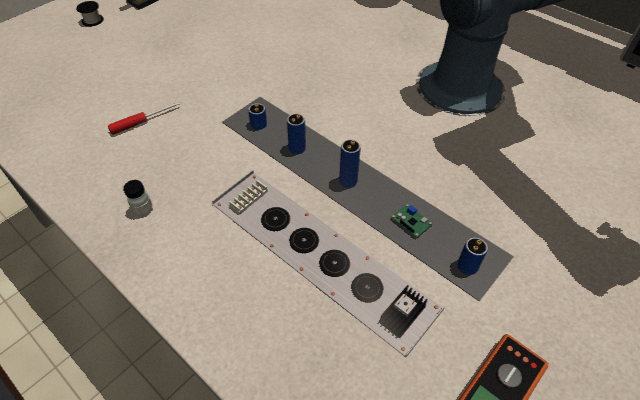

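The rectifier is at image left (+y), beyond seat 4, so the order is 110→seat 4 … 50→seat 1. In the top view the caps are near (176,234), (311,241), (379,242) and (429,243), and the seats near (232,172), (265,173), (297,174) and (328,174).

```bash
cat > h.py <<'E'
import numpy as np,cv2
def cloud(d):
    K,V=d["K"],d["view"]; v,u=np.mgrid[:400,:640]; z=d["z_map"]
    P=np.stack([(u-K[0,2])/K[0,0]*z,(v-K[1,2])/K[1,1]*z,z],-1)
    return (P-V[:3,3])@V[:3,:3]
def onplane(d,u,v,h):
    K,V=d["K"],d["view"]; c=-V[:3,:3].T@V[:3,3]; r=V[:3,:3].T@np.linalg.inv(K)@[u,v,1]
    return c+r*(h-c[2])/r[2]
def find_tops(d,xr=(.2,.7),yr=(-.4,.45)):
    P=cloud(d); b=d["img"].astype(int)
    m=(d["z_map"]>0)&(P[...,2]>.035)&(P[...,0]>xr[0])&(P[...,0]<xr[1])&(P[...,1]>yr[0])&(P[...,1]<yr[1])
    n,l,s,_=cv2.connectedComponentsWithStats(m.astype(np.uint8))
    for i in range(1,n):
        if s[i,4]<40: continue
        Q=P[l==i]; zt=np.percentile(Q[:,2],80); T=Q[abs(Q[:,2]-zt)<.006]
        (cx,cy),r=cv2.minEnclosingCircle(T[:,:2].astype(np.float32))
        print(s[i,:4],"top z %.3f"%zt,"mean",T.mean(0).round(4),"circ",round(cx,4),round(cy,4),"r",round(r,4),len(T))
E
python3 - <<'E'
import pickle,cv2,numpy as np
from h import *
for n in("top","scene"):
    d=pickle.load(open(n+".pkl","rb")); print(n); find_tops(d)
d=pickle.load(open("top.pkl","rb"))
g=d["img"].max(2)
m=(g<75).astype(np.uint8); m[:140]=0; m[205:]=0; m[:,:210]=0; m[:,350:]=0
N,l,s,c=cv2.connectedComponentsWithStats(m)
for i in range(1,N):
    if s[i,4]>100: print("seat",s[i],c[i].round(2),onplane(d,*c[i],.007).round(4))
im=d["img"]
cv2.imwrite("pics/crop1.png",cv2.resize(im[140:280,150:300],None,fx=4,fy=4,interpolation=2))
cv2.imwrite("pics/crop2.png",cv2.resize(im[140:280,290:460],None,fx=4,fy=4,interpolation=2))
E
```

```text
top
[119 139  15  58] top z 0.038 mean [0.6293 0.4404 0.0372] circ 0.6283 0.4399 r 0.0713 339
[190 162  15  14] top z 0.047 mean [0.6299 0.2705 0.0451] circ 0.63 0.2705 r 0.0189 143
[164 227  23  19] top z 0.074 mean [0.4636 0.3044 0.0732] circ 0.464 0.3049 r 0.02 241
[301 233  19  20] top z 0.114 mean [ 0.4526 -0.0051  0.1132] circ 0.4529 -0.005 r 0.0199 254
[366 234  22  20] top z 0.094 mean [ 0.455  -0.1582  0.0934] circ 0.4555 -0.1588 r 0.02 241
[419 236  18  17] top z 0.055 mean [ 0.459  -0.2838  0.0536] circ 0.4591 -0.2843 r 0.0201 218
scene
[249 103  17  17] top z 0.054 mean [ 0.4628 -0.2827  0.0528] circ 0.4608 -0.2842 r 0.0214 160
[287 114  19  31] top z 0.092 mean [ 0.459  -0.1568  0.0922] circ 0.4577 -0.1589 r 0.0206 198
[340 139  21  40] top z 0.112 mean [ 0.4572 -0.0033  0.1122] circ 0.4553 -0.0058 r 0.021 237
[461 238  27  29] top z 0.073 mean [0.468  0.3056 0.0726] circ 0.4661 0.3054 r 0.0206 332
[391 294  28  25] top z 0.046 mean [0.6335 0.2714 0.0449] circ 0.6325 0.2709 r 0.0195 259
[466 336  52  64] top z 0.038 mean [0.6296 0.4407 0.0367] circ 0.6275 0.4411 r 0.0685 734
seat [221 161  24  22 412] [232.34 171.68] [0.6322 0.1902 0.007 ]
seat [253 161  24  23 408] [264.53 172.17] [0.6333 0.1103 0.007 ]
seat [285 162  24  22 402] [296.46 172.8 ] [0.6341 0.0305 0.007 ]
seat [317 163  23  22 400] [328.22 173.45] [ 0.6349 -0.0492  0.007 ]
```

View pics/crop1.png

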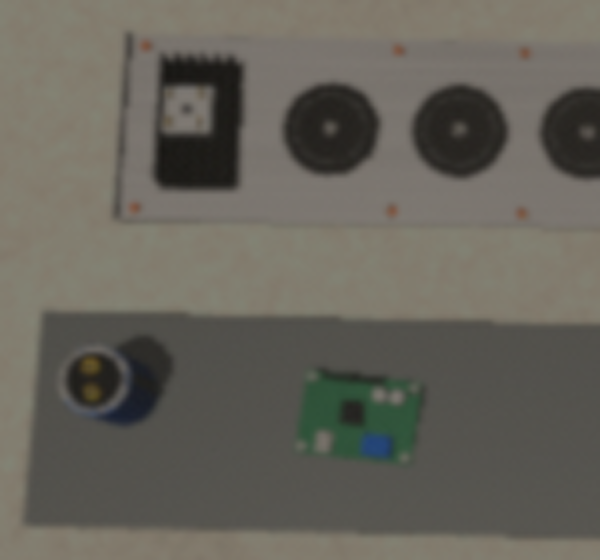

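View pics/crop2.png

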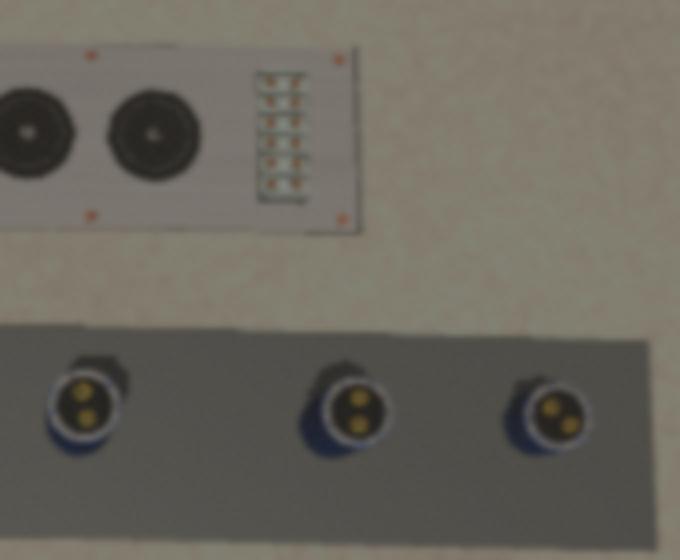

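```bash
cat >> h.py <<'E'
def R(s): return np.array([[0,s,0],[s,0,0],[0,0,-1.]])
#        cap xy, seat xy, grasp height above base
JOBS={110:((.4541,-.0054),(.6332,.1902),.075),90:((.4566,-.1588),(.6343,.1103),.060),
      70:((.4650,.3051),(.6351,.0305),.045),50:((.4600,-.2842),(.6359,-.0492),.030)}
LIFT=.06
def move(manip,k,s):
    (cx,cy),(sx,sy),g=JOBS[k]; o=R(s); zt=.002+g-.019
    hi=zt+LIFT; above=max(.002+k+.006,0)/1 if False else (.002+k/1000+.006+.02)
    L=manip.line_to; t0=manip.get_clock()
    manip.grip(1.0)
    manip.reach([cx,cy,max(above+.02,hi)],o)
    L([cx,cy,zt],max_speed=.1,max_force=15)
    manip.grip(0.0,grasp_force=40); print(k,"gap",manip.get_finger_gap(),"F",manip.get_gripper_force())
    zg=manip.get_tcp_pos()[2]
    L([cx,cy,zg+LIFT],max_speed=.12); print("lifted gap",manip.get_finger_gap(),manip.get_force().round(2) if hasattr(manip.get_force(),'round') else manip.get_force())
    L([cx,sy,zg+LIFT],max_speed=.15)
    L([sx,sy,zg+LIFT],max_speed=.15)
    L([sx,sy,zg+.005+.006],max_speed=.1)
    hit=L([sx,sy,zg+.005-.003],max_speed=.02,max_force=4)
    print("hit",hit,"dz above expected",manip.get_tcp_pos()[2]-zg-.005, manip.get_clock()-t0)
def release(manip,k,s):
    sx,sy=JOBS[k][1]
    manip.pause(.2); manip.grip(1.0); p=manip.get_tcp_pos()
    manip.line_to([p[0],p[1],max(p[2]+.06,k/1000+.05)],max_speed=.1)
    manip.pause(.1); print("t",manip.get_clock())
E
python3 - <<'E'
from station import manip
from h import *
for k,(c,s,g) in JOBS.items():
    for p in(c,s,(c[0],s[1])):
        for z in(g-.017,g+.05,k/1000+.07):
            for sg in(1,-1):
                q=manip.solve_ik([*p,z],R(sg)); print(k,p,round(z,3),sg,None if q is None else (round(q[4],2),round(q[5],2)))
E
```

```text
110 (0.4541, -0.0054) 0.058 1 (np.float64(0.0), np.float64(1.42))
110 (0.4541, -0.0054) 0.058 -1 (np.float64(0.0), np.float64(-1.72))
110 (0.4541, -0.0054) 0.125 1 (np.float64(0.0), np.float64(1.42))
110 (0.4541, -0.0054) 0.125 -1 (np.float64(0.0), np.float64(-1.72))
110 (0.4541, -0.0054) 0.18 1 (np.float64(0.0), np.float64(1.42))
110 (0.4541, -0.0054) 0.18 -1 (np.float64(0.0), np.float64(-1.72))
110 (0.6332, 0.1902) 0.058 1 (np.float64(0.0), np.float64(1.77))
110 (0.6332, 0.1902) 0.058 -1 (np.float64(0.0), np.float64(-1.37))
110 (0.6332, 0.1902) 0.125 1 (np.float64(0.0), np.float64(1.77))
110 (0.6332, 0.1902) 0.125 -1 (np.float64(0.0), np.float64(-1.37))
110 (0.6332, 0.1902) 0.18 1 (np.float64(0.0), np.float64(1.77))
110 (0.6332, 0.1902) 0.18 -1 (np.float64(0.0), np.float64(-1.37))
110 (0.4541, 0.1902) 0.058 1 (np.float64(0.0), np.float64(1.84))
110 (0.4541, 0.1902) 0.058 -1 (np.float64(0.0), np.float64(-1.3))
110 (0.4541, 0.1902) 0.125 1 (np.float64(0.0), np.float64(1.84))
110 (0.4541, 0.1902) 0.125 -1 (np.float64(0.0), np.float64(-1.3))
110 (0.4541, 0.1902) 0.18 1 (np.float64(0.0)
[... 2837 characters left out ...]
6359, -0.0492) 0.013 -1 (np.float64(0.0), np.float64(-1.75))
50 (0.6359, -0.0492) 0.08 1 (np.float64(0.0), np.float64(1.39))
50 (0.6359, -0.0492) 0.08 -1 (np.float64(0.0), np.float64(-1.75))
50 (0.6359, -0.0492) 0.12 1 (np.float64(0.0), np.float64(1.39))
50 (0.6359, -0.0492) 0.12 -1 (np.float64(0.0), np.float64(-1.75))
50 (0.46, -0.0492) 0.013 1 (np.float64(0.0), np.float64(1.33))
50 (0.46, -0.0492) 0.013 -1 (np.float64(0.0), np.float64(-1.81))
50 (0.46, -0.0492) 0.08 1 (np.float64(0.0), np.float64(1.33))
50 (0.46, -0.0492) 0.08 -1 (np.float64(0.0), np.float64(-1.81))
50 (0.46, -0.0492) 0.12 1 (np.float64(0.0), np.float64(1.33))
50 (0.46, -0.0492) 0.12 -1 (np.float64(0.0), np.float64(-1.81))
```

```bash
python3 - <<'E'
s=open("h.py").read()
s=s.replace("hi=zt+LIFT; above=max(.002+k+.006,0)/1 if False else (.002+k/1000+.006+.02)","above=k/1000+.05").replace("max(above+.02,hi)","above")
s=s.replace("    manip.pause(.1); print","    p=manip.get_tcp_pos(); manip.line_to([.47,p[1],p[2]],max_speed=.2)\n    manip.pause(.1); print")
open("h.py","w").write(s)
E
python3 - <<'E'
from station import manip
from h import *
move(manip,110,1)
d=manip.get_image("scene"); cv2.imwrite("pics/a.png",cv2.resize(d["img"][60:360,200:600],None,fx=2,fy=2))
E
```

```text
110 gap 0.45267957281559706 F 40.22671937942505
lifted gap 0.45147025447757233 [ 0.04 -0.21 -2.87]
hit True dz above expected 0.00011308043346489483 8.6583
```

View pics/a.png

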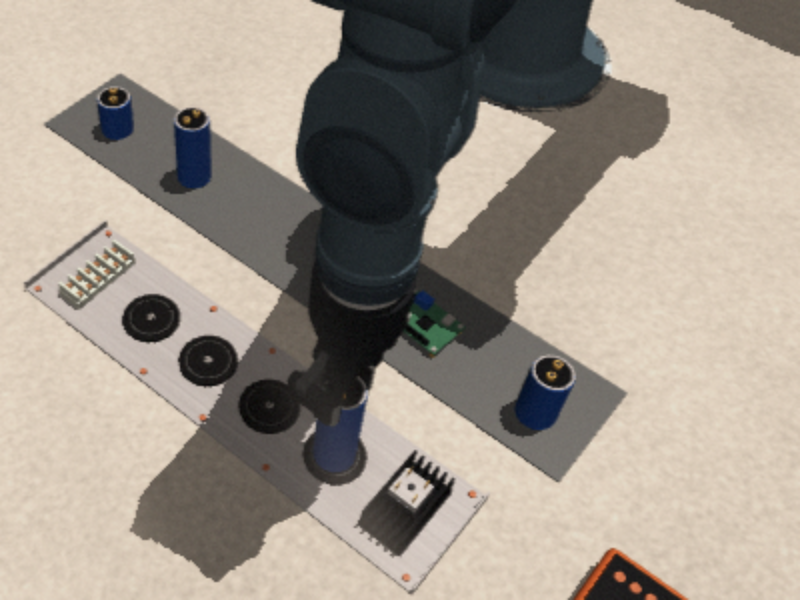

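The 110 can stands upright in the middle of seat 4 (crop ≈ (337,460)), touching at the expected height, and the board is where it was. I'll release it, then bring the 90.

Run:
```python
from station import manip
from h import *
release(manip,110,1)
move(manip,90,1); release(manip,90,1)
d=manip.get_image("top"); find_tops(d)
d=manip.get_image("scene"); print("scene");find_tops(d); cv2.imwrite("pics/b.png",cv2.resize(d["img"][60:360,200:600],None,fx=2,fy=2))
```

```text
t 11.725
90 gap 0.44756149646129056 F 39.8712819814682
lifted gap 0.45016432912517085 [-0.21  0.24 -1.73]
hit True dz above expected 6.0818307662903644e-05 8.1167
t 22.7083
[142 123 131 277] top z 0.718 mean [0.3159 0.0914 0.718 ] circ 0.3041 0.0905 r 0.0514 4957
[119 138  14  59] top z 0.038 mean [0.6292 0.4409 0.0372] circ 0.6286 0.4443 r 0.0716 336
[419 236  18  17] top z 0.055 mean [ 0.4591 -0.2839  0.0535] circ 0.4596 -0.2847 r 0.0204 220
scene
[368   0  97 170] top z 0.472 mean [0.5062 0.1243 0.4728] circ 0.4715 0.1107 r 0.0578 528
[249 103  17  17] top z 0.054 mean [ 0.4632 -0.2824  0.0525] circ 0.4617 -0.2841 r 0.0219 167
[324 227  23  37] top z 0.098 mean [0.6362 0.1113 0.0977] circ 0.6353 0.1096 r 0.0205 332
[461 238  27  28] top z 0.073 mean [0.4679 0.3054 0.0728] circ 0.4659 0.3048 r 0.0205 331
[358 246  26  44] top z 0.118 mean [0.6361 0.1917 0.1179] circ 0.6347 0.1899 r 0.0207 386
[392 294  26  23] top z 0.046 mean [0.6337 0.2716 0.0449] circ 0.6333 0.2716 r 0.0194 264
[463 336  55  64] top z 0.038 mean [0.6302 0.4406 0.0367] circ 0.6289 0.4389 r 0.0714 770
```

View pics/b.png

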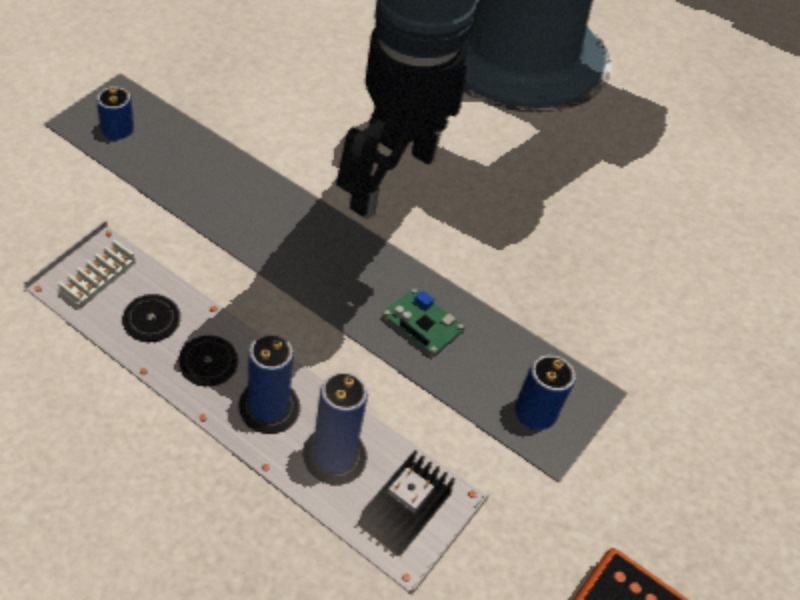

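Both placed cans stand centred on seats 3 and 4, and the board is undisturbed. Next are the 70 and the 50.

Run:
```python
from station import manip
from h import *
for k in(70,50): move(manip,k,1); release(manip,k,1)
manip.line_to([.42,-.15,.14],max_speed=.2)
manip.goto_joints([1.212,.377,.081,1.274,0,1.46]) ; manip.pause(.5)
d=manip.get_image("top"); find_tops(d)
d=manip.get_image("scene"); print("scene");find_tops(d); cv2.imwrite("pics/c.png",cv2.resize(d["img"][60:360,200:600],None,fx=2,fy=2))
```

```text
70 gap 0.4468034983966112 F 39.775137305259705
lifted gap 0.44375092364283875 [-0.17 -0.48 -2.11]
hit True dz above expected 6.144439564739496e-05 7.541700000000002
t 33.1833
50 gap 0.43099576654575955 F 39.52108383178711
lifted gap 0.4380981985071264 [-0.65 -0.47 -1.07]
hit True dz above expected 0.00012701772760756198 7.683399999999999
t 43.65
[120 139  13  57] top z 0.038 mean [0.6308 0.4408 0.0371] circ 0.6295 0.4368 r 0.0698 324
[217 151  22  26] top z 0.119 mean [0.6318 0.1903 0.1178] circ 0.6328 0.191 r 0.0206 242
[253 154  20  24] top z 0.099 mean [0.6319 0.1098 0.0979] circ 0.6328 0.1099 r 0.0206 228
[288 157  18  21] top z 0.080 mean [0.6338 0.0307 0.0783] circ 0.6347 0.0304 r 0.0201 220
[322 160  17  19] top z 0.059 mean [ 0.6348 -0.0496  0.0582] circ 0.6351 -0.0491 r 0.0204 205
[189 162  16  14] top z 0.047 mean [0.63   0.2706 0.0451] circ 0.6312 0.2714 r 0.0186 140
scene
[263 196  21  23] top z 0.059 mean [ 0.639  -0.0485  0.0577] circ 0.6385 -0.0493 r 0.0204 262
[293 211  20  29] top z 0.078 mean [0.6381 0.0319 0.0779] circ 0.6363 0.0309 r 0.0202 290
[324 227  23  36] top z 0.098 mean [0.6363 0.1114 0.0977] circ 0.6357 0.1094 r 0.0208 330
[357 246  27  44] top z 0.118 mean [0.6361 0.1916 0.1176] circ 0.6352 0.1909 r 0.021 386
[393 294  26  25] top z 0.046 mean [0.6336 0.2716 0.0448] circ 0.6333 0.2716 r 0.0192 259
[464 337  54  63] top z 0.038 mean [0.6301 0.4407 0.0367] circ 0.63 0.4365 r 0.0693 740
```

View pics/c.png

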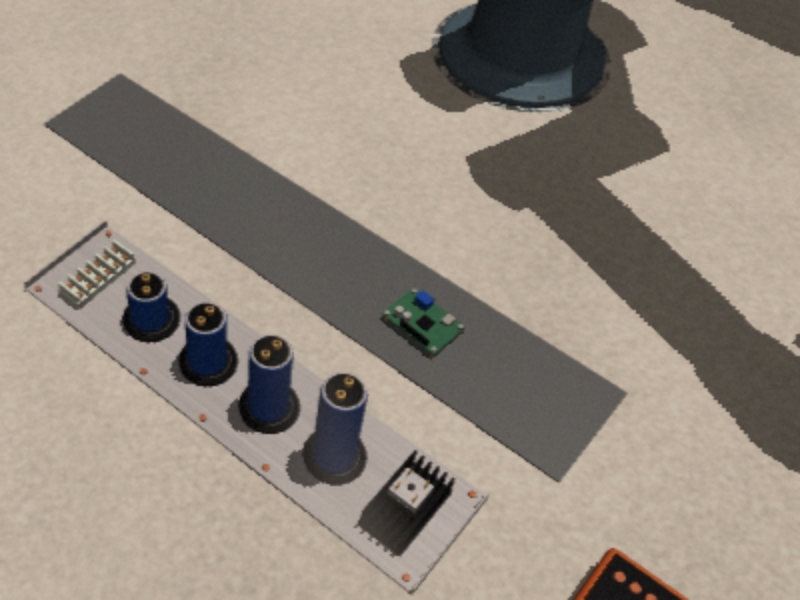

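All four cans are upright and centred in the right order, the measured positions agree to about 1 mm, and the board is unmoved.

```bash
python3 -c "
from station import manip
print(manip.hand_in())"
```

```text
the job is handed in; nothing more can be done
None
```

The job is handed in: the 110, 90, 70 and 50 mm capacitors stand upright on seats 4, 3, 2 and 1 (rectifier end first), each within about 3 mm of its seat's centre by the camera, at roughly 45 s of the 112 s allowed and with the board unmoved; the judge's result was not shown.

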